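Stroke a row of component boxes shut

ROBOT

A 6-joint arm with a two-finger parallel gripper is mounted at the origin on a cart in front of the work surface, level with it; the furniture and walls round the work are solid. World frame = base frame: x ahead of the robot, y to its left, z up, the work surface at z = 0. Lengths are in m, angles in rad, forces in N, time in s.
With the tool pointing down it reaches from about 0.35 to 0.8 m from the base axis. Payload 7.3 kg.
Tool frame: the origin (TCP) lies at the very end of the fingers, on their centre line; the grasp point (between the pads) lies 19 mm behind it; z points along the fingers, y is the line along which they close (so a half turn about z gives the same grasp; the last joint's range is limited). The gripper opens to 85 mm and grips with 20 to 120 N. Pads are 22 mm wide; open, the fingers measure 114 mm over their backs; the gripper's body (76 mm by 85 mm) begins 54 mm behind the grasp point. The pads swing forward as they close: fully open they stand 13 mm farther back than shut.
Start: joints at [1.161, 0.342, 1.524, -0, 1.275, -0.146], TCP at [0.137, 0.507, 0.231] pointing down, gripper open.
Joint ranges: [-2.53, 2.53], [-0.77, 2.02], [0.04, 2.7], [-1, 4.14], [0.28, 2.66], [-3.11, 3.11]. Speed limits (rad/s): [2.57, 2.57, 3.14, 3.14, 3.14, 3.14].

INTERFACE

Orientations are given as a unit quaternion [w, x, y, z].
In Python, from bench import arm, cams, observe gives the robot as it stands (arm), with the cameras (cams) and the readings as plain functions.
- The arm moves only by the tool tcp_steps, called after ">>>" by a JSON object that holds its "name" and its "arguments". Schema: {"type":"object","properties":{"segments":{"type":"array","items":{"type":"array","items":{"type":"number"},"minItems":6,"maxItems":6},"minItems":1,"maxItems":10},"aperture":{"type":"number"},"only":{"type":"string"},"quiet":{"type":"boolean"},"lines":{"type":"string"}},"required":["segments"],"additionalProperties":false}. segments is a list of rows, 1 to 10 of them, each of 6 numbers: dx, dy, dz in a scale on which 1.0 is 0.2 m, then a rotation vector rx, ry, rz in a scale on which 1.0 is pi/2 rad; each row shifts and turns the commanded pose from where the row before left it, along the tool's axes as they then stand; what a row does not reach is not made up. A row lasts 1/12 s, in which the tool goes at most 0.0417 m and 0.125 rad, less where a joint would pass 70% of its speed; a pose out of reach is approached as far as the arm can. aperture is the finger opening in m, set as the call begins (left out keeps the last). The fingers move at their own pace and stop on an object; the grip force is fixed at half the most. Time passes only in rows, so rows that do not move let the fingers close. The tool returns the time, the measured TCP pose, the force, the opening and the grip force at its end. only (a regular expression) keeps the lines of the reply that match it, lines (a string "A,B") keeps lines A to B, and quiet returns only ok. No shift or turn number may pass 1 either way. Input that does not fit is refused with a message, and nothing moves.
- observe(): the state, without advancing time (a new reading comes with each control period).
- cams.read_camera(name): name is "side" or "top" or "wrist"; returns a dict with "image" (400x640x3 uint8, red, green, blue), "z_map" (400x640 float32, m along the optical axis (not along the pixel's ray), 0 where there is no reading), "fx", "fy", "cx", "cy" (pixels), "dist_coeffs" ([k1, k2, p1, p2, k3] as OpenCV has them; the pictures are not rectified), "rvec" (rotation vector, rad) and "tvec" (3), from world to camera coordinates, as OpenCV has them. Camera axes: x right, y down, z forward; pixel columns grow to the right and rows downward; lengths in m; the calibration is good to about 2 mm. A picture is of the moment at which its call begins.
- arm.finish_job(): hands the job in; it is judged then, once.
The state is a dict: "time_s": time; "joints": joint angles; "qd": joint speeds; "joint_torque": joint torques, N m; "ee_pos": TCP position; "tcp_rot": TCP orientation; "contact_force": force on the tool from outside, world axes, zero at the start; "torque": the same for the moment, N m; "opening": finger opening in m; "finger_force": force on a finger pad.
Only numpy, scipy, OpenCV 4.12 (cv2) and the standard library are available. Lean on these libraries where they do the work, as an engineer would, in place of code of your own. Each camera call takes 0.05 s, during which the arm holds its last target. There are 200 camera calls.

TASK

The lids of the strip of five small component boxes have been left standing open. With the fingertips shut and held just above the boxes, stroke lightly along the row in the direction the lids fold, from the box at the hinged end to the last, so that every lid lies fully shut. Only touch: do not grip, lift or shove the strip, do not bend any lid backwards, and leave everything else on the bench where it is.

Things in the scene. Friction and masses are not known exactly. Their poses are not given: they have to be found in the camera images.
- strip: A rigid strip of five open-topped black component boxes (filled with small parts) joined end to end; loose on the bench, about 0.6 kg. 44 mm wide along its x, 180 mm long along its y (36 mm a box), rims 24 mm high. Origin: centre of its underside; z up. Box 1 is at the +y end, box 5 at the -y end, box centres at y = 72, 36, 0, -36, -72 mm.
- lid1 (a joint): Hinge of the grey lid of box 1, rad: 0 = shut (lid level, flush with the rim), 1.57 = upright, more = leaning back away from its box. Hinge line parallel to the strip's x axis at strip y = 86.5 mm, z = 24.4 mm (+y edge of its box). Slightly stiff: the lid stays at any angle it is left at (about 0.2 N at its free edge moves it). Its hinge is overstrained beyond 2.2.
- lip1 (a point): Middle of the free edge of lid 1, half way through its plate, 29.5 mm from the hinge line. Lid: flat plate 39 mm wide along the strip's x, 2.4 mm thick, with a 28 mm wide wedge-shaped thumb ridge rising 3.2 mm over its last 12 mm. Shut, it points from its hinge to the strip's -y; plate top 25.6 mm, ridge top 28.8 mm above the strip's underside. It gives about 3 mm below flush before it stops hard.
- lid2 (a joint): Hinge of the grey lid of box 2, rad: 0 = shut (lid level, flush with the rim), 1.57 = upright, more = leaning back away from its box. Hinge line parallel to the strip's x axis at strip y = 50.5 mm, z = 24.4 mm (+y edge of its box). Behaves as lid1.
- lip2 (a point): Middle of the free edge of lid 2, half way through its plate, 29.5 mm from the hinge line.
- lid3 (a joint): Hinge of the grey lid of box 3, rad: 0 = shut (lid level, flush with the rim), 1.57 = upright, more = leaning back away from its box. Hinge line parallel to the strip's x axis at strip y = 14.5 mm, z = 24.4 mm (+y edge of its box). Behaves as lid1.
- lip3 (a point): Middle of the free edge of lid 3, half way through its plate, 29.5 mm from the hinge line.
- lid4 (a joint): Hinge of the grey lid of box 4, rad: 0 = shut (lid level, flush with the rim), 1.57 = upright, more = leaning back away from its box. Hinge line parallel to the strip's x axis at strip y = -21.5 mm, z = 24.4 mm (+y edge of its box). Behaves as lid1.
- lip4 (a point): Middle of the free edge of lid 4, half way through its plate, 29.5 mm from the hinge line.
- lid5 (a joint): Hinge of the grey lid of box 5, rad: 0 = shut (lid level, flush with the rim), 1.57 = upright, more = leaning back away from its box. Hinge line parallel to the strip's x axis at strip y = -57.5 mm, z = 24.4 mm (+y edge of its box). Behaves as lid1.
- lip5 (a point): Middle of the free edge of lid 5, half way through its plate, 29.5 mm from the hinge line.
- solder_reel: Bystander: blue-flanged solder reel standing on its flange, 45 mm across, 28 mm high. Origin: centre of its underside.
- glass_jar: Bystander: small glass jar with a white cap, 34 mm across, 52 mm high. Origin: centre of its underside.
- tweezers_fine: Bystander: fine steel tweezers lying flat beside the strip, 18x120x8 mm. Origin: centre of its underside.
- desolder_pump: Bystander: light blue desoldering pump lying flat, 21x198x21 mm. Origin: centre of its underside.
- driver_amber: Bystander: screwdriver with an orange and black handle lying flat, 21x150x22 mm. Origin: centre of its underside.

How it is judged:
On the way, in this order (a step that is already met when the one before it is completed fails the run):
1. lid 1 has been folded over (below 0.8 rad), the lids after it not yet (value of joint lid1 below 0.8 rad), for 0.05 s.
2. lid 2 has been folded over (below 0.8 rad), the lids after it not yet (value of joint lid2 below 0.8 rad), for 0.05 s.
3. lid 3 has been folded over (below 0.8 rad), the lids after it not yet (value of joint lid3 below 0.8 rad), for 0.05 s.
4. lid 4 has been folded over (below 0.8 rad), the lids after it not yet (value of joint lid4 below 0.8 rad), for 0.05 s.
5. lid 5 has been folded over (below 0.8 rad), the lids after it not yet (value of joint lid5 below 0.8 rad), for 0.05 s.
At the end, for the whole second after the job is handed in: All five lids are shut (each within 0.1 rad of level, about 3 mm at its free edge) and still; the strip stands flat within 30 mm of where it was; every bystander within 20 mm of where it was; the robot is clear (value of joint each of lid1, lid2, lid3, lid4, lid5 below 0.1 rad and velocity of joint each of lid1, lid2, lid3, lid4, lid5 below 0.05 rad/s and distance of strip from where it was at the start of the episode below 0.03 m and angle between strip's own z axis and vertical below 0.05 rad and linear speed of strip below 0.01 m/s and distance of each of solder_reel, glass_jar, tweezers_fine, desolder_pump, driver_amber from where it was at the start of the episode below 0.02 m); the robot touches nothing.
It fails at once if the strip is lifted, tipped or shoved more than 30 mm (height (world z) of strip above 0.008 m or angle between strip's own z axis and vertical above 0.15 rad or distance of strip from where it was at the start of the episode above 0.03 m).
It fails at once if a lid is forced back past its hinge's range (2.2 rad) (value of joint any of lid1, lid2, lid3, lid4, lid5 above 2.2 rad).
It fails at once if the strip or a lid is pinched or pressed harder than 30 N (contact force between the fingers and strip above 30 N).
It fails at once if a bystander is moved more than 20 mm (distance of any of solder_reel, glass_jar, tweezers_fine, desolder_pump, driver_amber from where it was at the start of the episode above 0.02 m).
It also fails if it takes over 48 s, if anything falls off the work surface, if the arm or the gripper's body presses on something with over 40 N, if the wrist force passes 120 N, or if a joint passes its speed limit or range.

## Working session

There is one attempt and no reset: what is moved stays moved. The work goes in short steps, Python scripts to look and compute and a tool call to move; the robot and the scene stay as the last step left them, time stands still between calls to the robot, and variables do not carry over. Pictures are saved under pics/ and viewed, at most 10 in all, crops included, and the job is handed in when it is done.

```bash
ls; mkdir -p pics
```

Run:
```python
from bench import arm, cams, observe
import cv2,numpy as np
s=observe(); print({k:np.round(v,3) for k,v in s.items()})
for n in("top","side"):
    c=cams.read_camera(n); np.savez(f"pics/{n}0.npz",**c)
    cv2.imwrite(f"pics/{n}0.png",c["image"][:,:,::-1])
    R=cv2.Rodrigues(np.array(c["rvec"]))[0]; print(n,-R.T@np.array(c["tvec"]).ravel(),R[2],c["fx"],c["dist_coeffs"])
```

```text
bench.py
pics
{'time_s': np.float64(0.0), 'joints': array([ 1.161,  0.343,  1.525,  0.   ,  1.275, -0.146]), 'qd': array([ 0.   , -0.   , -0.001,  0.   ,  0.001, -0.   ]), 'joint_torque': array([ 1.0000e-03, -4.3367e+01, -2.4602e+01, -0.0000e+00,  8.0000e-03,
        0.0000e+00]), 'ee_pos': array([0.137, 0.506, 0.231]), 'tcp_rot': array([-0.   ,  0.132,  0.991, -0.001]), 'contact_force': array([ 0.224, -0.163, -0.044]), 'torque': array([-0.018, -0.039,  0.015]), 'finger_force': np.float64(0.0), 'opening': np.float64(0.085)}
top [ 0.36682349 -0.24075497  0.90371865] [ 0.1399992  -0.01461823 -0.9900437 ] 399.7229168030676 [-0.04245907  0.          0.          0.          0.        ]
side [0.16991767 0.44734668 0.68980525] [ 0.32804276 -0.69090264 -0.64423714] 428.238318636811 [0.02434286 0.         0.         0.         0.        ]
```

View pics/top0.png

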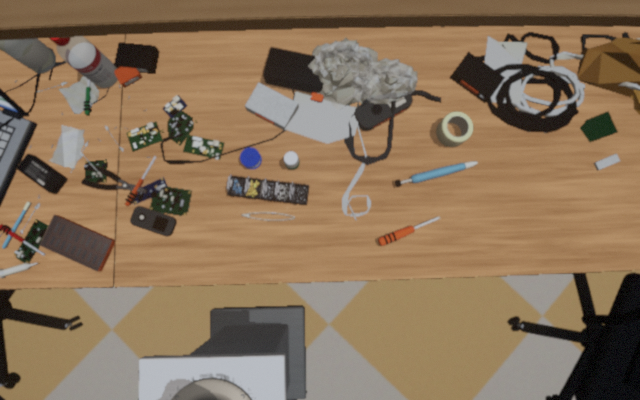

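View pics/side0.png

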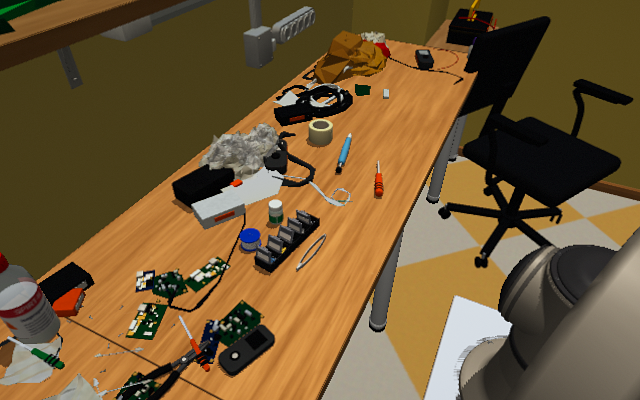

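The top view shows the strip at about (228–308, 178–203), the reel at (250,157), the jar at (291,159) and the tweezers at (268,216). The side view shows the lids standing up at about (255–320, 210–270). I'll measure the strip from the depth map and zoom in on it.

Create h.py:
```python
import cv2,numpy as np
def pts(c):
    K=np.array([[c["fx"],0,c["cx"]],[0,c["fy"],c["cy"]],[0,0,1.]])
    v,u=np.mgrid[0:400,0:640]
    n=cv2.undistortPoints(np.stack([u,v],-1).reshape(-1,1,2).astype(float),K,np.array(c["dist_coeffs"],float)).reshape(400,640,2)
    z=c["z_map"].astype(float)
    P=np.dstack([n*z[...,None],z])
    R=cv2.Rodrigues(np.array(c["rvec"],float))[0]
    return (P-np.array(c["tvec"],float).ravel())@R
```

Run:
```python
from h import *
t=np.load("pics/top0.npz"); s=np.load("pics/side0.npz")
P=pts(t); Q=pts(s)
for n,P_,im,box in(("top",P,t["image"],(220,315,170,210)),("side",Q,s["image"],(245,330,205,275))):
    u0,u1,v0,v1=box; p=P_[v0:v1,u0:u1]; q=im[v0:v1,u0:u1].astype(int)
    tb=p[...,2]; print(n,"table z",np.percentile(tb,[5,25,50,75,95]).round(4))
    dark=(q.max(-1)<45)&(tb>0.008)
    rr=cv2.minAreaRect(p[dark|(tb>.012)][:,:2].astype(np.float32)); print("rect",rr)
    hi=p[tb>0.033]; 
    ang=np.deg2rad(0)
    np.save(f"pics/{n}hi.npy",hi); print(len(hi),hi[:,2].max(), hi.min(0),hi.max(0))
    # clusters of high points
    m=(tb>0.04).astype(np.uint8); k,l=cv2.connectedComponents(m)
    for i in range(1,k):
        if (l==i).sum()>3: print((l==i).sum(),p[l==i].mean(0).round(4),p[l==i].min(0).round(3),p[l==i].max(0).round(3))
a=cv2.resize(t["image"][165:225,215:325],None,fx=7,fy=7,interpolation=cv2.INTER_CUBIC)[:300]
b=cv2.resize(s["image"][195:280,240:340],None,fx=6,fy=6,interpolation=cv2.INTER_CUBIC)
cv2.imwrite("pics/a.png",a[:,:,::-1]);cv2.imwrite("pics/b.png",b[:,:,::-1])
```

```text
top table z [-0.0024 -0.0004  0.0012  0.0116  0.0519]
rect ((0.488163024187088, -0.1677258461713791), (0.25848984718322754, 0.1157977506518364), 55.17328643798828)
329 0.9037186507049999 [ 0.36682349 -0.24075497  0.03302411] [ 0.54088817 -0.04547404  0.90371865]
53 [ 0.5236 -0.0512  0.0527] [ 0.507 -0.057  0.045] [ 0.541 -0.045  0.057]
58 [ 0.5191 -0.0899  0.0519] [ 0.501 -0.096  0.045] [ 0.537 -0.084  0.056]
59 [ 0.5109 -0.1293  0.0658] [ 0.367 -0.241  0.045] [ 0.533 -0.122  0.904]
60 [ 0.5049 -0.1577  0.081 ] [ 0.367 -0.241  0.042] [ 0.529 -0.149  0.904]
65 [ 0.5025 -0.1866  0.065 ] [ 0.367 -0.241  0.041] [ 0.524 -0.181  0.904]
side table z [-0.0016 -0.0002  0.0014  0.0219  0.0501]
rect ((0.3671949803829193, 0.10766342282295227), (0.1699841320514679, 0.7842448353767395), 33.54726028442383)
828 0.6898052529374968 [ 0.16991767 -0.19475073  0.03300809] [0.5871538  0.44734668 0.68980525]
79 [ 0.5664 -0.1669  0.0568] [ 0.17  -0.19   0.041] [0.587 0.447 0.69 ]
80 [ 0.5046 -0.1839  0.0496] [ 0.486 -0.191  0.04 ] [ 0.526 -0.178  0.055]
83 [ 0.5091 -0.1523  0.0492] [ 0.491 -0.159  0.04 ] [ 0.528 -0.148  0.056]
100 [ 0.5065 -0.1124  0.0601] [ 0.17  -0.131  0.04 ] [0.534 0.447 0.69 ]
106 [ 0.5188 -0.0865  0.0482] [ 0.501 -0.095  0.04 ] [ 0.539 -0.082  0.057]
110 [ 0.5216 -0.0443  0.0548] [ 0.17  -0.056  0.04 ] [0.545 0.447 0.69 ]
```

View pics/a.png

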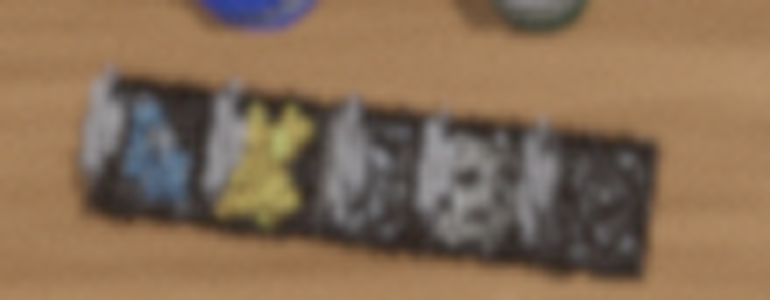

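View pics/b.png

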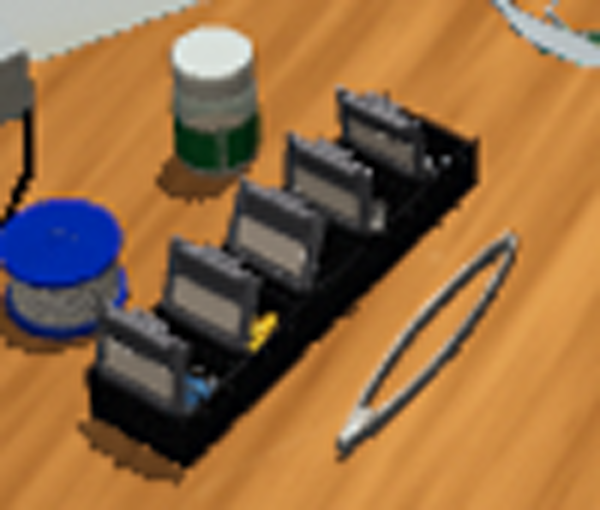

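Both crops show that the hinged end (box 1, blue parts) is at the left of the top view, at world y≈-0.05. The lids are roughly upright with their open sides to the right, so the fold direction is about world -y. Next I need the exact strip pose.

Add to h.py:
```python
def strip(c):
    P=pts(c); ok=c["z_map"]>0.1; im=c["image"].astype(int)
    roi=ok&(P[...,0]>.46)&(P[...,0]<.58)&(P[...,1]>-.25)&(P[...,1]<0)
    m=roi&(P[...,2]>.006)&(P[...,2]<.029)&(im.max(-1)<60)
    m=m.astype(np.uint8); k,l,st,_=cv2.connectedComponentsWithStats(cv2.dilate(m,np.ones((3,3))))
    i=1+st[1:,4].argmax(); m=(m>0)&(l==i)
    rim=m&(P[...,2]>.019)
    r=cv2.minAreaRect(P[rim][:,:2].astype(np.float32)); b=cv2.boxPoints(r)
    return P,roi,r,b
```

Run:
```python
from h import *
for n in("top","side"):
    c=np.load(f"pics/{n}0.npz"); P,roi,r,b=strip(c); print(n,r,b.round(4).tolist())
    e=sorted([(np.linalg.norm(b[i]-b[i-1]),i) for i in range(4)])[-1][1]; d=b[e]-b[e-1]; d=d/np.linalg.norm(d); d*=np.sign(d[1]); o=np.array(r[0]); x=np.array([d[1],-d[0]])
    print("yaw",np.arctan2(-d[0],d[1]),"dir",d)
    S=np.dstack([(P[...,:2]-o)@x,(P[...,:2]-o)@d,P[...,2]])
    inb=roi&(abs(S[...,0])<.03)
    for i in range(5):
        h=.0865-.036*i
        m=inb&(abs(S[...,1]-h)<.016)&(P[...,2]>.030); q=S[m]; tp=q[q[:,2]>q[:,2].max()-.004]
        f=np.polyfit(q[:,2],q[:,1],1)
        print(i+1,"hinge",round(h,4),"lip",tp.mean(0).round(4),"zmax",q[:,2].max().round(4),"slope dy/dz",f[0].round(2),len(q))
c=np.load("pics/side0.npz");P=pts(c)
j=(c["z_map"]>.1)&(P[...,2]>.02)&(P[...,0]>.54)&(P[...,0]<.62)&(P[...,1]<0)&(P[...,1]>-.2)
k,l,st,ce=cv2.connectedComponentsWithStats(j.astype(np.uint8))
for i in range(1,k):
    if st[i,4]>20: print(P[l==i].min(0).round(3),P[l==i].max(0).round(3))
```

```text
top ((0.48385632038116455, -0.18345095217227936), (0.022383835166692734, 0.0015935885021463037), 81.56971740722656) [[0.4814000129699707, -0.19439999759197235], [0.4830000102519989, -0.19460000097751617], [0.486299991607666, -0.17249999940395355], [0.4846999943256378, -0.17229999601840973]]
yaw -0.14713572 dir [0.1466054  0.98919505]
1 hinge 0.0865 lip [0.0183 0.0977 0.0531] zmax 0.0551 slope dy/dz 0.32 48
2 hinge 0.0505 lip [0.0169 0.052  0.0537] zmax 0.0564 slope dy/dz -0.82 60
3 hinge 0.0145 lip [0.0192 0.0089 0.054 ] zmax 0.0567 slope dy/dz 0.67 55Traceback (most recent call last):
  File "<stdin>", line 10, in <module>
    return umr_maximum(a, axis, None, out, keepdims, initial, where)
ValueError: zero-size array to reduction operation maximum which has no identity
```

Run:
```python
s=open("h.py").read()
a=s.index("    m=roi&"); b=s.index("    rim=")
s=s[:a]+'''    m=(roi&(P[...,2]>.008)).astype(np.uint8); k,l,st,ce=cv2.connectedComponentsWithStats(m,connectivity=4)
    d=[np.hypot(*(np.median(P[l==i][:,:2],0)-[.507,-.13]))+(st[i,4]<300) for i in range(1,k)]
    m=l==1+int(np.argmin(d))
'''+s[b:].replace("P[...,2]>.019)","P[...,2]>.016)&(P[...,2]<.03)")
open("h.py","w").write(s)
```

Create m.py:
```python
from h import *
def run(c):
    P,roi,r,b=strip(c); print(np.round(r[0],4),np.round(r[1],4))
    e=sorted([(np.linalg.norm(b[i]-b[i-1]),i) for i in range(4)])[-1][1]; d=b[e]-b[e-1]; d=d/np.linalg.norm(d); d*=np.sign(d[1]); o=np.array(r[0]); x=np.array([d[1],-d[0]])
    print("yaw",np.arctan2(-d[0],d[1]),"dir",d)
    S=np.dstack([(P[...,:2]-o)@x,(P[...,:2]-o)@d,P[...,2]])
    for i in range(5):
        h=.0865-.036*i
        m=roi&(abs(S[...,0])<.022)&(abs(S[...,1]-h)<.018)&(P[...,2]>.030); q=S[m]
        if len(q)<5: print(i+1,"flat"); continue
        tp=q[q[:,2]>q[:,2].max()-.004]
        print(i+1,"hinge",round(h,4),"lip",tp.mean(0).round(4),"zmax",q[:,2].max().round(4),len(q))
```

Run:
```python
from m import *
for n in("top","side"): run(np.load(f"pics/{n}0.npz"))
c=np.load("pics/side0.npz");P=pts(c)
j=(c["z_map"]>.1)&(P[...,2]>.015)&(P[...,0]>.53)&(P[...,0]<.62)&(P[...,1]<0)&(P[...,1]>-.2)
k,l,st,ce=cv2.connectedComponentsWithStats(j.astype(np.uint8))
for i in range(1,k):
    if st[i,4]>20: print(P[l==i].min(0).round(3),P[l==i].max(0).round(3))
```

```text
[ 0.5131 -0.1316] [0.1791 0.0468]
yaw -0.14953582 dir [0.14897916 0.9888404 ]
1 hinge 0.0865 lip [-0.002   0.0809  0.0543] zmax 0.057 55
2 hinge 0.0505 lip [-0.0004  0.0424  0.0535] zmax 0.0561 62
3 hinge 0.0145 lip [0.     0.0049 0.0535] zmax 0.0564 76
4 hinge -0.0215 lip [-0.0002 -0.0232  0.0536] zmax 0.0562 61
5 hinge -0.0575 lip [ 0.     -0.0551  0.0546] zmax 0.0573 75
[ 0.532  -0.1334] [0.1805 0.0878]
yaw -0.14747979 dir [0.14694576 0.9891446 ]
1 hinge 0.0865 lip [-0.0141  0.0811  0.0537] zmax 0.0559 96
2 hinge 0.0505 lip [-0.0164  0.0452  0.0538] zmax 0.0569 95
3 hinge 0.0145 lip [-0.0123  0.0055  0.0517] zmax 0.0535 96
4 hinge -0.0215 lip [-0.0133 -0.0229  0.0534] zmax 0.0556 76
5 hinge -0.0575 lip [-0.0129 -0.0547  0.0532] zmax 0.0549 67
[ 0.598 -0.115  0.496] [ 0.62  -0.     0.526]
[ 0.56  -0.2    0.015] [ 0.591 -0.167  0.055]
[ 0.53  -0.128  0.023] [ 0.536 -0.118  0.053]
[ 0.564 -0.114  0.015] [ 0.61  -0.069  0.032]
[ 0.53  -0.093  0.019] [ 0.542 -0.077  0.053]
[ 0.53  -0.056  0.016] [ 0.549 -0.042  0.056]
```

The manual's scale: shifts go in shares of 0.2 m and turns go in shares of pi/2 rad. Converting my numbers, -0.026 m / 0.2 = -0.13, -0.0253 m / 0.2 = -0.1265, -0.116 rad / 1.5708 = -0.0738.

>>> {"name": "tcp_steps", "arguments": {"segments": [[0, 0, 0, 0, 0, -0.0738], [-0.13, -0.1265, 0, 0, 0, 0], [-0.13, -0.1265, 0, 0, 0, 0], [-0.13, -0.1265, 0, 0, 0, 0], [-0.13, -0.1265, 0, 0, 0, 0], [-0.13, -0.1265, 0, 0, 0, 0], [-0.13, -0.1265, 0, 0, 0, 0], [-0.13, -0.1265, 0, 0, 0, 0], [-0.13, -0.1265, 0, 0, 0, 0], [-0.13, -0.1265, 0, 0, 0, 0]], "aperture": 0}}

```text
time_s: 0.93
ee_pos: [0.3353, 0.2456, 0.2312]
tcp_rot: [-0.0, 0.074, 0.997, -0.0]
contact_force: [1.2, 1.1, -1.1]
opening: -0.0003
finger_force: 0.0
```

>>> {"name": "tcp_steps", "arguments": {"segments": [[-0.13, -0.1265, 0, 0, 0, 0], [-0.13, -0.1265, 0, 0, 0, 0], [-0.13, -0.1265, 0, 0, 0, 0], [-0.13, -0.1265, 0, 0, 0, 0], [-0.13, -0.1265, 0, 0, 0, 0], [-0.13, -0.1265, 0, 0, 0, 0], [-0.13, -0.1265, 0, 0, 0, 0], [-0.13, -0.1265, 0, 0, 0, 0], [-0.13, -0.1265, 0, 0, 0, 0], [0, 0, 0, 0, 0, 0]]}}

```text
time_s: 1.77
ee_pos: [0.5356, -0.0174, 0.2304]
tcp_rot: [0.001, 0.076, 0.997, -0.001]
contact_force: [-0.4, 0.5, 1.0]
opening: 0.0003
finger_force: 0.0
```

Scaled: 0.035 m / 0.2 = 0.175, 0.03 m / 0.2 = 0.15.

>>> {"name": "tcp_steps", "arguments": {"segments": [[0.025, 0.03, 0.15, 0, 0, 0], [0, 0, 0.175, 0, 0, 0], [0, 0, 0.175, 0, 0, 0], [0, 0, 0.15, 0, 0, 0], [0, 0, 0.125, 0, 0, 0], [0, 0, 0.1, 0, 0, 0], [0, 0, 0.075, 0, 0, 0], [0, 0, 0, 0, 0, 0], [0, 0, 0, 0, 0, 0]]}}

```text
time_s: 2.52
ee_pos: [0.528, -0.0054, 0.0408]
tcp_rot: [-0.001, 0.074, 0.997, 0.0]
contact_force: [0.8, -0.3, 0.3]
opening: -0.0001
finger_force: 0.0
```

Run:
```python
from bench import arm, cams, observe
import cv2,numpy as np
from h import *
c=cams.read_camera("side")
cv2.imwrite("pics/c.png",cv2.resize(c["image"][130:290,200:400],None,fx=4,fy=3.75,interpolation=cv2.INTER_CUBIC)[:600,:,::-1])
s=observe();p=s["ee_pos"];o=np.array([.513,-.1325]);d=np.array([.149,.9888]);v=p[:2]-o
print("strip frame",v@[d[1],-d[0]],v@d,p[2],s["joints"].round(2))
```

```text
strip frame -0.0032763864337259363 0.12779674315285436 0.041754295646858536 [-0.16  0.58  1.74  0.    0.82 -1.58]
```

View pics/c.png

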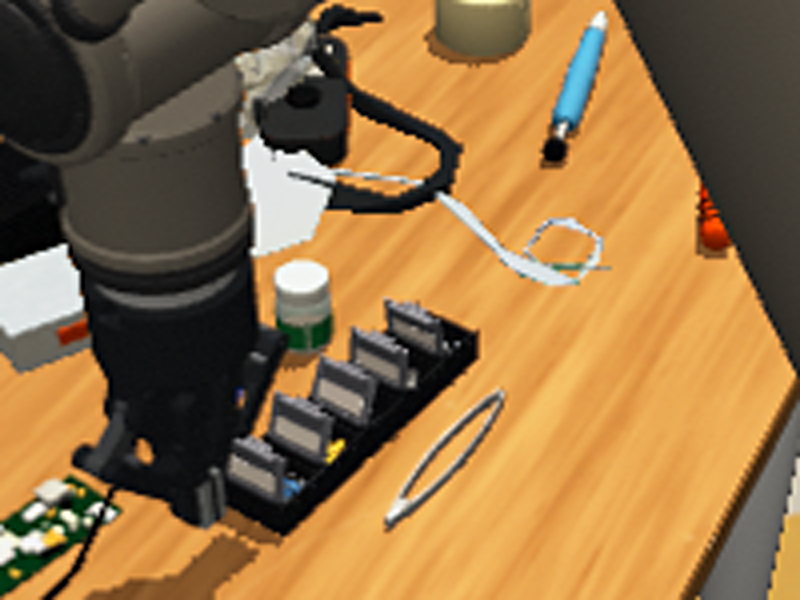

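The shut fingertip is at (205,505), just behind the hinged end at (230,490), and level with the upper half of the lids. The way along the row is free. First pass goes at z≈0.041.

Scaled: -0.008 m / 0.2 = -0.04, -0.003 m / 0.2 = -0.015.

>>> {"name": "tcp_steps", "arguments": {"segments": [[-0.015, -0.04, 0, 0, 0, 0], [0, -0.04, 0, 0, 0, 0], [0, -0.04, 0, 0, 0, 0], [0, -0.04, 0, 0, 0, 0], [0, -0.04, 0, 0, 0, 0], [0, -0.04, 0, 0, 0, 0], [0, -0.04, 0, 0, 0, 0], [0, -0.04, 0, 0, 0, 0]]}}

```text
time_s: 3.23
ee_pos: [0.522, -0.0705, 0.0413]
tcp_rot: [-0.0, 0.074, 0.997, 0.0]
contact_force: [0.4, 0.2, -0.4]
opening: 0.0001
finger_force: 0.0
```

Run:
```python
from bench import arm, cams, observe
from m import *
c=cams.read_camera("side")
cv2.imwrite("pics/d.png",cv2.resize(c["image"][180:290,220:370],None,fx=5,fy=5,interpolation=cv2.INTER_CUBIC)[:,:,::-1])
s=observe();p=s["ee_pos"];o=np.array([.513,-.1325]);d=np.array([.149,.9888]);v=p[:2]-o
print("strip frame",v@[d[1],-d[0]],v@d,p[2])
```

```text
strip frame -0.00017955981932487979 0.06147368491084662 0.04129982689663272
```

View pics/d.png

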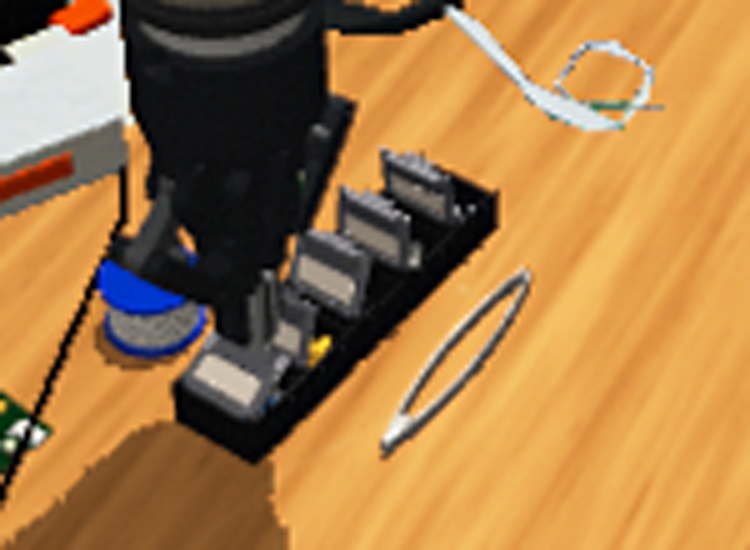

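Lid 1, at (235,380), is folded well down, lid 2 is still up behind the finger, and the strip hasn't moved. I'll continue to the end.

Scaled: -0.008 m / 0.2 = -0.04.

>>> {"name": "tcp_steps", "arguments": {"segments": [[0, -0.04, 0, 0, 0, 0], [0, -0.04, 0, 0, 0, 0], [0, -0.04, 0, 0, 0, 0], [0, -0.04, 0, 0, 0, 0], [0, -0.04, 0, 0, 0, 0], [0, -0.04, 0, 0, 0, 0], [0, -0.04, 0, 0, 0, 0], [0, -0.04, 0, 0, 0, 0], [0, -0.04, 0, 0, 0, 0], [0, -0.04, 0, 0, 0, 0]]}}

```text
time_s: 4.12
ee_pos: [0.5103, -0.1495, 0.0412]
tcp_rot: [-0.0, 0.074, 0.997, 0.0]
contact_force: [0.3, -0.9, -0.1]
opening: -0.0002
finger_force: 0.1
```

>>> {"name": "tcp_steps", "arguments": {"segments": [[0, -0.04, 0, 0, 0, 0], [0, -0.04, 0, 0, 0, 0], [0, -0.04, 0, 0, 0, 0], [0, -0.04, 0, 0, 0, 0], [0, -0.04, 0, 0, 0, 0], [0, -0.04, 0, 0, 0, 0], [0, -0.04, 0, 0, 0, 0], [0, -0.04, 0, 0, 0, 0], [0, -0.04, 0, 0, 0, 0], [0, -0.04, 0, 0, 0, 0]]}}

```text
time_s: 4.95
ee_pos: [0.4985, -0.2286, 0.0413]
tcp_rot: [0.0, 0.074, 0.997, 0.0]
contact_force: [-0.1, 0.1, -0.1]
opening: 0.0004
finger_force: 0.0
```

>>> {"name": "tcp_steps", "arguments": {"segments": [[0, -0.04, 0, 0, 0, 0], [0, -0.04, 0, 0, 0, 0], [0, -0.04, 0, 0, 0, 0], [0, -0.025, 0, 0, 0, 0], [0, 0, -0.15, 0, 0, 0], [0, 0, -0.15, 0, 0, 0], [0, 0, 0, 0, 0, 0]]}}

```text
time_s: 5.53
ee_pos: [0.4969, -0.2586, 0.1065]
tcp_rot: [0.004, 0.074, 0.997, -0.002]
contact_force: [1.7, -0.6, 0.5]
opening: -0.0001
finger_force: 0.0
```

Run:
```python
from bench import arm, cams, observe
from m import *
c=cams.read_camera("side")
cv2.imwrite("pics/e.png",cv2.resize(c["image"][180:290,220:370],None,fx=5,fy=5,interpolation=cv2.INTER_CUBIC)[:,:,::-1])
s=observe();p=s["ee_pos"];o=np.array([.513,-.1325]);d=np.array([.149,.9888]);v=p[:2]-o
print("strip frame",v@[d[1],-d[0]],v@d,p[2])
```

```text
strip frame 0.001914841267587751 -0.12650555025789106 0.1042555194158177
```

View pics/e.png

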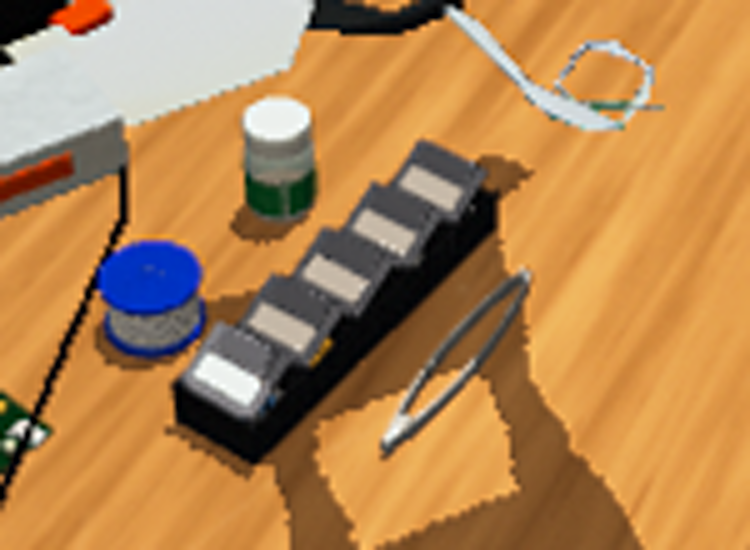

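All five lids are folded to roughly 0.4 rad, with the strip and bystanders in place. Back over the top for a second, lower stroke at ridge height, about 28.5 mm.

Scaled: 0.035 m / 0.2 = 0.175, 0.03 m / 0.2 = 0.15.

>>> {"name": "tcp_steps", "arguments": {"segments": [[0.005, 0.125, 0, 0, 0, 0], [0.005, 0.175, 0, 0, 0, 0], [0, 0.175, 0, 0, 0, 0], [0, 0.175, 0, 0, 0, 0], [0, 0.175, 0, 0, 0, 0], [0, 0.175, 0, 0, 0, 0], [0, 0.15, 0, 0, 0, 0], [0, 0.1, 0, 0, 0, 0], [0, 0, 0.1, 0, 0, 0], [0, 0, 0.1, 0, 0, 0]]}}

```text
time_s: 6.42
ee_pos: [0.5297, -0.0074, 0.0609]
tcp_rot: [0.001, 0.072, 0.997, 0.0]
contact_force: [0.5, -0.7, -0.6]
opening: 0.0002
finger_force: 0.0
```

>>> {"name": "tcp_steps", "arguments": {"segments": [[0, 0, 0.075, 0, 0, 0], [0, 0, 0.05, 0, 0, 0], [0, 0, 0, 0, 0, 0], [0, 0, 0, 0, 0, 0], [0, 0, 0, 0, 0, 0], [0, 0, 0, 0, 0, 0]]}}

```text
time_s: 6.92
ee_pos: [0.5299, -0.0092, 0.0372]
tcp_rot: [0.001, 0.074, 0.997, -0.0]
contact_force: [0.2, 0.5, -0.2]
opening: 0.0001
finger_force: 0.0
```

Run:
```python
from bench import arm, cams, observe
from m import *
s=observe();p=s["ee_pos"];o=np.array([.513,-.1325]);d=np.array([.149,.9888]);v=p[:2]-o
print("strip frame",v@[d[1],-d[0]],v@d,p[2])
```

```text
strip frame -0.0017058566639159625 0.12444498683909568 0.037169708832723594
```

Scaled: 0.0085 m / 0.2 = 0.0425, -0.008 m / 0.2 = -0.04.

>>> {"name": "tcp_steps", "arguments": {"segments": [[0, 0, 0.0425, 0, 0, 0], [0, 0, 0, 0, 0, 0], [0, 0, 0, 0, 0, 0], [0, -0.04, 0, 0, 0, 0], [0, -0.04, 0, 0, 0, 0], [0, -0.04, 0, 0, 0, 0], [0, -0.04, 0, 0, 0, 0], [0, -0.04, 0, 0, 0, 0], [0, -0.04, 0, 0, 0, 0]]}}

```text
time_s: 7.67
ee_pos: [0.522, -0.0575, 0.0279]
tcp_rot: [0.0, 0.074, 0.997, 0.0]
contact_force: [0.2, -0.4, -0.1]
opening: -0.0002
finger_force: 0.1
```

>>> {"name": "tcp_steps", "arguments": {"segments": [[0, -0.03, 0, 0, 0, 0], [0, -0.03, 0, 0, 0, 0], [0, -0.03, 0, 0, 0, 0], [0, -0.03, 0, 0, 0, 0]]}}

```text
time_s: 8.0
ee_pos: [0.5185, -0.0807, 0.0278]
tcp_rot: [-0.0, 0.074, 0.997, 0.0]
contact_force: [0.3, 0.2, -0.2]
opening: 0.0
finger_force: 0.3
```

Forces are negligible at z≈0.028 over lid 1's ridge, so I'll carry on.

Scaled: -0.008 m / 0.2 = -0.04.

>>> {"name": "tcp_steps", "arguments": {"segments": [[0, -0.04, 0, 0, 0, 0], [0, -0.04, 0, 0, 0, 0], [0, -0.04, 0, 0, 0, 0], [0, -0.04, 0, 0, 0, 0], [0, -0.04, 0, 0, 0, 0], [0, -0.04, 0, 0, 0, 0], [0, -0.04, 0, 0, 0, 0], [0, -0.04, 0, 0, 0, 0], [0, -0.04, 0, 0, 0, 0], [0, -0.04, 0, 0, 0, 0]]}}

```text
time_s: 8.83
ee_pos: [0.5067, -0.1601, 0.0278]
tcp_rot: [0.0, 0.074, 0.997, 0.0]
contact_force: [0.8, 0.6, 0.3]
opening: 0.0003
finger_force: 0.1
```

>>> {"name": "tcp_steps", "arguments": {"segments": [[0, -0.04, 0, 0, 0, 0], [0, -0.04, 0, 0, 0, 0], [0, -0.04, 0, 0, 0, 0], [0, -0.04, 0, 0, 0, 0], [0, -0.04, 0, 0, 0, 0], [0, -0.04, 0, 0, 0, 0], [0, -0.04, 0, 0, 0, 0], [0, -0.04, 0, 0, 0, 0], [0, -0.04, 0, 0, 0, 0], [0, -0.04, 0, 0, 0, 0]]}}

```text
time_s: 9.67
ee_pos: [0.4949, -0.2392, 0.0278]
tcp_rot: [0.0, 0.074, 0.997, 0.0]
contact_force: [0.1, 0.3, 0.1]
opening: -0.0003
finger_force: 0.0
```

>>> {"name": "tcp_steps", "arguments": {"segments": [[0, -0.04, 0, 0, 0, 0], [0, -0.03, 0, 0, 0, 0], [0, 0, -0.1, 0, 0, 0], [0, 0, -0.2, 0, 0, 0], [0, -0.1, -0.15, 0, 0, 0], [0, -0.15, -0.1, 0, 0, 0], [0, 0, 0, 0, 0, 0], [0, 0, 0, 0, 0, 0]]}}

```text
time_s: 10.33
ee_pos: [0.4858, -0.3035, 0.139]
tcp_rot: [0.001, 0.075, 0.997, -0.001]
contact_force: [0.0, 1.1, -0.8]
opening: -0.0001
finger_force: 0.0
```

Run:
```python
from bench import arm, cams, observe
from m import *
for n in("side","top"):
    c=cams.read_camera(n); P,roi,r,b=strip(c)
    if n=="side": cv2.imwrite("pics/f.png",cv2.resize(c["image"][180:290,220:370],None,fx=5,fy=5,interpolation=cv2.INTER_CUBIC)[:,:,::-1])
    else: print(np.round(r[0],4),np.round(r[1],4))
    o=np.array([.513,-.1325]);d=np.array([.149,.9888]);x=np.array([d[1],-d[0]])
    S=np.dstack([(P[...,:2]-o)@x,(P[...,:2]-o)@d,P[...,2]])
    for i in range(5):
        h=.0865-.036*i
        pl=[S[roi&(abs(S[...,0])<.015)&(S[...,1]<h-a)&(S[...,1]>h-e)][:,2] for a,e in((.004,.014),(.021,.029))]
        print(n,i+1,[(np.median(q).round(4),len(q)) for q in pl])
```

```text
side 1 [(np.float64(0.0255), 51), (np.float64(0.0264), 40)]
side 2 [(np.float64(0.0256), 45), (np.float64(0.0267), 37)]
side 3 [(np.float64(0.0253), 43), (np.float64(0.0263), 36)]
side 4 [(np.float64(0.0255), 38), (np.float64(0.0267), 32)]
side 5 [(np.float64(0.0254), 39), (np.float64(0.0267), 31)]
[ 0.5224 -0.0685] [0.0517 0.0453]
top 1 [(np.float64(0.0258), 60), (np.float64(0.0263), 50)]
top 2 [(np.float64(0.0268), 4), (np.float64(nan), 0)]
top 3 [(np.float64(nan), 0), (np.float64(nan), 0)]
top 4 [(np.float64(0.0244), 4), (np.float64(0.0259), 33)]
top 5 [(np.float64(0.0253), 65), (np.float64(0.0264), 52)]
  return _methods._mean(a, axis=axis, dtype=dtype,
  ret = ret.dtype.type(ret / rcount)
```

View pics/f.png

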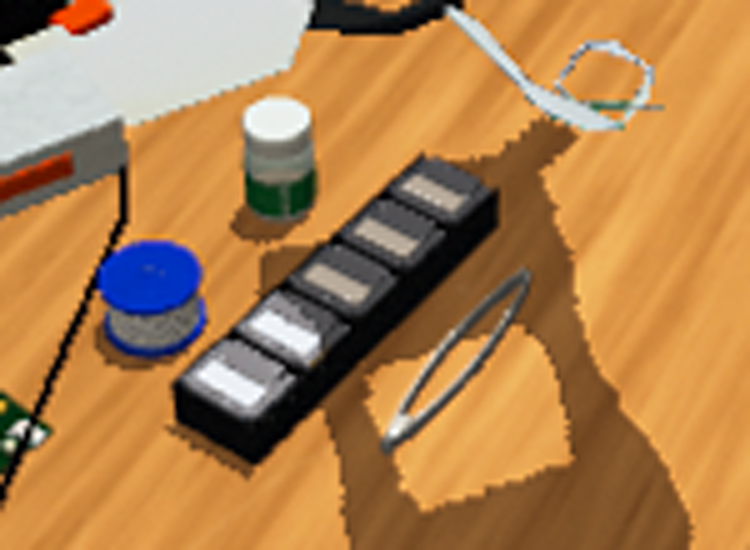

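All five lids lie level: plate heights measure 25.3–25.6 mm against 25.6 expected. The strip and bystanders haven't moved, and the arm is clear.

```bash
python3 -c "
from bench import arm, cams, observe
print(arm.finish_job())"
```

```text
the job is handed in; nothing more can be done
None
```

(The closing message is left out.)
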